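# Open a trimmer head of unknown thread hand and hold its cap

### The arm

A 7-joint arm with a two-finger parallel gripper is mounted at the origin on a cart in front of the work surface, level with it; the furniture and walls round the work are solid. World frame = base frame: x ahead of the robot, y to its left, z up, the work surface at z = 0. Lengths are in m, angles in rad, forces in N, time in s.
With the tool pointing down it reaches from about 0.425 to 0.925 m from the base axis. Payload 6.8 kg.
Tool frame: the origin (TCP) lies midway between the tips of the shut fingers; the grasp point (between the pads) lies r.grip_point_offset behind it (r.grip_point_offset is the distance from the TCP to the grasp point, in m); z points along the fingers, y is the direction in which the jaws open and shut (so a half turn about z gives the same grasp; the last joint's range is limited). The gripper opens to 85 mm and grips with 20 to 120 N. Pads are 22 mm wide; open, the fingers measure 114 mm over their backs; the gripper's body (76 mm by 85 mm) begins 54 mm behind the grasp point. The pads swing forward as they close: fully open they stand 13 mm farther back than shut.
Start: joints at [-0.108, 0.477, 0.022, 1.555, -0.011, 1.109, -0.083], TCP at [0.675, 0, 0.231] pointing down, gripper open.
Joint ranges: [-2.96, 2.96], [-0.34, 2.1], [-1.41, 1.46], [0.24, 2.44], [-1.37, 4.51], [0.17, 1.92], [-2.96, 2.96]. Speed limits (rad/s): [2.39, 2.39, 3.14, 3.14, 3.14, 3.14, 3.14].

### API

Orientations are given as a rotation vector (axis times angle).
In Python, from bench import r gives the robot as it stands. The module is installed in compiled form; this text tells all that it offers.
- The arm moves only by the tool play_rows, never from a script. Its argument "deltas" is a list of rows, each a list of 3 entries, a list of its own where there are three numbers: the finger opening in mm, from 0 to 85.4, then the shift along the tool's x, y, z in mm, then the turn, a rotation vector about the tool's x, y, z in rad. A call has 1 to 8 rows; each row is the pose to reach, as a shift and turn from the pose measured when the call began, along the tool's axes at that moment; what a row does not reach only later rows make up. A row lasts 1/8 s, in which the tool goes at most 62.5 mm and 10.7 degrees, less where a joint would pass 70% of its speed; a pose out of reach is approached as far as the arm can. A call with a gripper value outside its range is refused whole. The fingers move at their own pace and stop on an object; "squeeze" is the grip in N (left out, the last holds). Time passes only in rows, so rows that repeat a pose let the fingers close. It gives the time, the measured TCP pose, the force and the opening at its end, in the units of the state.
- r.get_obs(): the state, without advancing time (a new reading comes with each control period).
- r.grab_frame(name): name is "scene" or "side" or "wrist"; returns (picture, depth): 420x560x3 uint8, red, green, blue; 420x560 float32, m along the optical axis (not along the pixel's ray), 0 where there is no reading.
- r.camera_model(name): a dict with "mtx" (3x3 intrinsics, pixels), "rvec" (rotation vector, rad) and "tvec" (3), from world to camera coordinates, as OpenCV has them; the wrist camera has in their place "T_tool_cam" (4x4, takes a point from camera to tool coordinates, whose origin is the TCP and whose axes are the flange's). Camera axes: x right, y down, z forward; pixel columns grow to the right and rows downward; lengths in m; the calibration is good to about 2 mm. A picture is of the moment at which its call begins: read the wrist's pose just before it. camera_model takes no time and is no camera call.
- r.hand_in(): hands the job in, once; it reports no verdict.
The state is a dict: "clock": time; "joints": joint angles; "qvel": joint speeds; "tau": joint torques, N m; "tcp_pos": TCP position; "orientation": TCP orientation; "contact_force": force on the tool from outside, world axes, zero at the start; "moment": the same for the moment, N m; "grip_width": finger opening in m.
Only numpy, scipy, OpenCV 4.12 (cv2) and the standard library are available. Lean on these libraries where they do the work, as an engineer would, in place of code of your own. Each camera call takes 0.05 s, during which the arm holds its last target. There are 200 camera calls.

### The job

I want to get at the spool of the wider of the two line-trimmer heads bolted on the plank, but nobody remembers which way its cap unscrews (one of the two heads has a left-hand thread, the other a right-hand one). Find out by trying, unscrew the cap the way it gives and lift it off; the job finishes with the gripper still holding the cap, level and still, clear above its own head. Leave the narrower head's cap screwed on.

Things in the scene. Friction and masses are not known exactly. Their poses are not given: they have to be found in the camera images.
- cap_wide: The cap to take off: grey plastic screw cap on the wider head, round ribbed skirt 48 mm across, 18.5 mm tall, with a finger bar across its top (37 mm tall in all), 70 to 120 g. Origin: centre of the skirt's lower rim; z up; x along the finger bar. Screwed on, its x is parallel to the head's x and its rim within 1.5 mm of the seat.
- cap_wide_bar (a point): Middle of that cap's finger bar, 28 mm above the cap's origin; axes as the cap's. The bar is 26 mm long (x), 14 mm thick (y), round-ended, 18.5 mm tall: it stands from 9.5 mm below this point (flat top of the skirt) to 9 mm above it. Grip it across its thickness from above.
- cap_narrow: The cap of the narrower head, of the same shape and size. It stays screwed on; its thread is of the other hand.
- head_wide: The wider trimmer head: round black plastic drum 112 mm across, fixed on a 19 mm plank, cap up. Origin: on its axis at the plank's top, 19 mm above the table; z up; x across the plank, towards an eyelet in its side.
- head_wide_seat (a point): Centre of the cap's seat on the wider head, 58 mm above the head's origin. Two-start quick thread of unknown hand. The wrong way the cap meets a hard stop within 6 degrees. The right way it turns easily (below 0.3 Nm), a 4 N spring raising it 2 mm, and is free from 55 to 95 degrees of turn (70 is best). Then lift straight: the hub is 13 mm tall, the spring another 6.
- head_narrow: The narrower trimmer head: the same but 84 mm across, fixed at the other end of the plank, 210 mm from the wide one. Origin, heights and axes as for the wide head. Which of the two stands left varies.

How it is judged:
By the outcome, as a careful person would: the job done as asked, in the order asked, and still so for the second after the job is handed in, while the arm keeps its last pose, push and grip.
It also fails if it takes over 42 s, if anything falls off the work surface, if the arm or the gripper's body presses on something with over 40 N, if the wrist force passes 120 N, or if a joint passes its speed limit or range.

## Working session

There is one attempt and no reset: what is moved stays moved. The work goes in short steps, Python scripts to look and compute and a tool call to move; the robot and the scene stay as the last step left them, time stands still between calls to the robot, and variables do not carry over. Pictures are saved under pics/ and viewed, about 8 in all and at most 12, crops included, and the job is handed in when it is done.

Besides the shell and the picture viewer there is one more tool, called after "Request:" in YAML: its name, and indented under it one key for each argument. play_rows: Moves the arm, as the interface text tells. Its arguments: {"type":"object","properties":{"deltas":{"type":"array"},"squeeze":{"type":"number"}},"required":["deltas"]}

```bash
mkdir -p pics
cat > h.py <<'E'
import numpy as np,cv2
from bench import r
def cam(name,o=None):
    m=r.camera_model(name);K=np.array(m["mtx"])
    if name=="wrist":
        T=np.eye(4);T[:3,:3]=cv2.Rodrigues(np.array(o["orientation"]))[0];T[:3,3]=o["tcp_pos"]
        return K,T@np.array(m["T_tool_cam"])
    T=np.eye(4);T[:3,:3]=cv2.Rodrigues(np.array(m["rvec"]))[0];T[:3,3]=np.ravel(m["tvec"])
    return K,np.linalg.inv(T)
def shot(name,tag):
    o=r.get_obs();p,d=r.grab_frame(name);K,T=cam(name,o)
    cv2.imwrite(f"pics/{tag}.png",p[:,:,::-1]);np.savez(f"pics/{tag}.npz",p=p,d=d,K=K,T=T)
    return p,d,K,T
def cloud(d,K,T):
    v,u=np.indices(d.shape);c=np.stack([(u-K[0,2])/K[0,0]*d,(v-K[1,2])/K[1,1]*d,d],-1)
    P=c@T[:3,:3].T+T[:3,3];P[d<=0]=np.nan;return P
def st():
    o=r.get_obs();print({k:np.round(o[k],4).tolist() for k in("clock","joints","tcp_pos","orientation","contact_force","moment","grip_width")})
E
python3 - <<'E'
from h import *
print(r.grip_point_offset);st()
a=shot("scene","s1");b=shot("side","d1");c=shot("wrist","w1")
cv2.imwrite("pics/m1.png",np.vstack([np.hstack([cv2.resize(x[0],(400,300)) for x in(a,b)]),np.hstack([cv2.resize(c[0],(400,300)),np.zeros((300,400,3),np.uint8)])])[:,:,::-1])
for n,x in zip("sdw",(a,b,c)):
    P=cloud(*x[1:]);z=P[...,2]
    for lo,hi in((.07,.085),(.088,.101),(.104,.125)):
        m=(z>lo)&(z<hi)&(P[...,0]>.35)&(P[...,0]<1)&(abs(P[...,1])<.45)
        k,l,s,_=cv2.connectedComponentsWithStats(m.astype(np.uint8))
        for i in range(1,k):
            if s[i,4]>60:
                q=P[l==i];print(n,lo,s[i].tolist(),np.round(np.median(q,0),4),np.round(q.min(0),3),np.round(q.max(0),3))
E
```

```text
0.0187
{'clock': 0.0, 'joints': [-0.1081, 0.4778, 0.0224, 1.5565, -0.0115, 1.1093, -0.0831], 'tcp_pos': [0.6744, -0.0, 0.2303], 'orientation': [-2.2206, -2.2206, 0.0022], 'contact_force': [0.0576, 0.7574, -0.0237], 'moment': [-0.0329, -0.0118, 0.0004], 'grip_width': 0.0855}
s 0.07 [202, 74, 90, 53, 440] [ 0.8125 -0.2788  0.0766] [ 0.806 -0.45   0.07 ] [ 0.867 -0.155  0.085]
s 0.07 [40, 131, 164, 92, 957] [0.8048 0.1252 0.0775] [ 0.794 -0.11   0.07 ] [0.942 0.228 0.085]
s 0.07 [328, 180, 39, 23, 446] [ 0.4367 -0.1167  0.0739] [ 0.41  -0.166  0.07 ] [ 0.484 -0.095  0.085]
s 0.07 [244, 226, 60, 45, 1455] [0.4623 0.0883 0.0738] [0.424 0.021 0.07 ] [0.527 0.126 0.085]
s 0.07 [59, 232, 22, 146, 382] [0.6423 0.371  0.0777] [0.552 0.271 0.07 ] [0.811 0.432 0.085]
s 0.07 [0, 236, 48, 96, 476] [0.8276 0.3478 0.0758] [0.707 0.296 0.07 ] [0.856 0.45  0.085]
s 0.088 [277, 69, 15, 12, 67] [ 0.8098 -0.4157  0.094 ] [ 0.806 -0.449  0.088] [ 0.814 -0.385  0.101]
s 0.088 [233, 94, 21, 17, 95] [ 0.8112 -0.2471  0.0943] [ 0.807 -0.29   0.088] [ 0.817 -0.212  0.101]
s 0.088 [202, 109, 16, 12, 73] [ 0.836
[... 4299 characters left out ...]
0.126 0.085]
w 0.07 [423, 140, 17, 141, 967] [ 0.81   -0.0151  0.0778] [ 0.802 -0.088  0.07 ] [0.815 0.046 0.085]
w 0.07 [34, 282, 74, 45, 1565] [ 0.4618 -0.1125  0.0749] [ 0.415 -0.14   0.07 ] [ 0.49  -0.096  0.085]
w 0.088 [431, 0, 28, 287, 1649] [0.8047 0.0546 0.093 ] [ 0.795 -0.087  0.088] [0.814 0.15  0.101]
w 0.088 [9, 76, 68, 63, 2491] [0.4853 0.0746 0.096 ] [0.456 0.048 0.088] [0.503 0.097 0.101]
w 0.088 [31, 305, 55, 26, 784] [ 0.4606 -0.1201  0.0956] [ 0.43  -0.137  0.088] [ 0.477 -0.111  0.1  ]
w 0.104 [436, 0, 40, 301, 4014] [0.8031 0.0549 0.116 ] [ 0.798 -0.085  0.104] [0.812 0.146 0.125]
w 0.104 [4, 97, 45, 21, 759] [0.4814 0.0729 0.1143] [0.465 0.066 0.104] [0.492 0.08  0.116]
```

View pics/m1.png

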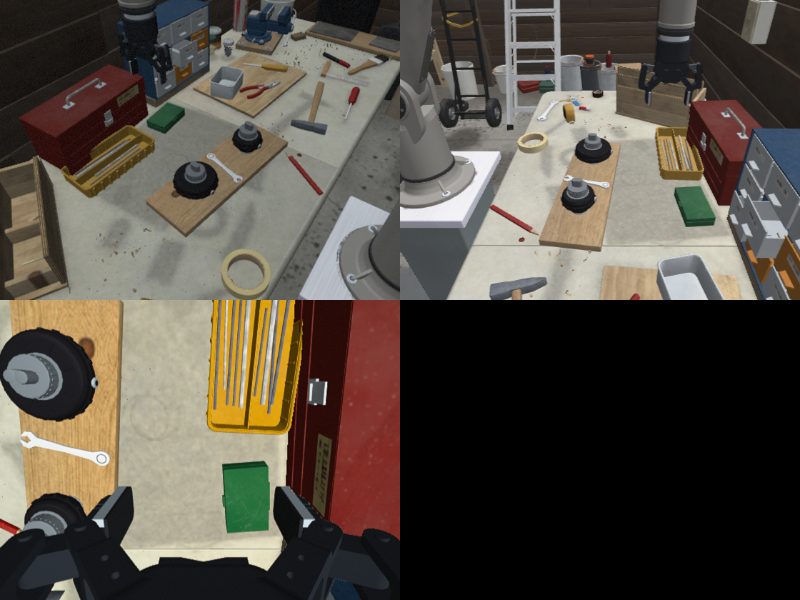

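Run:
```python
from h import *
print(np.round(r.camera_model("wrist")["T_tool_cam"],3),r.camera_model("wrist")["mtx"])
for n in("s1","d1","w1"):
    f=np.load(f"pics/{n}.npz");P=cloud(f["d"],f["K"],f["T"]);z=P[...,2]
    for nm,c in(("wide",(.478,.073)),("nar",(.452,-.137))):
        m=(z>.107)&(z<.125)&(np.hypot(P[...,0]-c[0],P[...,1]-c[1])<.03)
        if m.sum()<20: continue
        q=P[m];t=q[q[:,2]>np.percentile(q[:,2],95)-.0025]
        R=cv2.minAreaRect(t[:,:2].astype(np.float32)*1000);print(n,nm,len(t),np.round(R[0],1),np.round(R[1],1),round(R[2],1),np.round(t[:,2].mean(),4))
```

```text
[[ 0.    -0.961 -0.278  0.071]
 [ 1.     0.     0.     0.   ]
 [-0.    -0.278  0.961 -0.142]
 [ 0.     0.     0.     1.   ]] [[332.47590483   0.         284.49667575]
 [  0.         332.47590483 206.2202876 ]
 [  0.           0.           1.        ]]
s1 wide 75 [475.5  72.9] [14.  24.2] 79.0 0.1135
s1 nar 50 [ 448.2 -134.9] [13.3 24.6] 74.9 0.1136
d1 wide 37 [478.3  73.4] [23.  16.4] 6.5 0.1129
d1 nar 72 [ 451.7 -137.7] [14.2 23.4] 87.4 0.1134
w1 wide 578 [478.4  72.7] [14.  26.4] 83.1 0.1145
```

Request:
play_rows:
  deltas:
    - [85, [9, -25, 4], [0, 0, -0.18]]
    - [85, [18, -49, 8], [0, 0, -0.36]]
    - [85, [27, -74, 12], [0, 0, -0.54]]
    - [85, [36, -98, 16], [0, 0, -0.72]]
    - [85, [46, -122, 20], [0, 0, -0.9]]
    - [85, [55, -147, 24], [0, 0, -1.08]]
    - [85, [64, -172, 28], [0, 0, -1.26]]
    - [85, [73, -196, 30], [0, 0, -1.45]]

```text
clock: 1.15
tcp_pos: [0.4774, 0.0731, 0.2005]
orientation: [-0.184, -3.134, 0.001]
contact_force: [0.1, -0.0, 0.3]
grip_width: 0.0847
```

Request:
play_rows:
  deltas:
    - [85, [0, 0, 0], [0, 0, 0]]

```text
clock: 1.27
tcp_pos: [0.4758, 0.0735, 0.2002]
orientation: [-0.181, -3.133, 0.001]
contact_force: [0.7, 0.7, 0.4]
grip_width: 0.0852
```

```bash
cat > m.py <<'E'
from h import *
import sys
st();p,d,K,T=shot("wrist",sys.argv[1]);P=cloud(d,K,T);z=P[...,2];c=(.478,.073)
o=r.get_obs();R0=cv2.Rodrigues(np.array(o["orientation"]))[0];print("toolx",R0[:,0].round(4),"tooly",R0[:,1].round(4),"toolz",R0[:,2].round(4))
m=(z>.105)&(z<.13)&(np.hypot(P[...,0]-c[0],P[...,1]-c[1])<.035)
q=P[m];t=q[q[:,2]>np.percentile(q[:,2],95)-.0025]
R=cv2.minAreaRect(t[:,:2].astype(np.float32)*1000);print(len(t),np.round(R,1) if 0 else R,t[:,2].mean())
m=(z>.09)&(z<.102)&(np.hypot(P[...,0]-c[0],P[...,1]-c[1])<.04);q=P[m]
print("skirt top",np.median(q[:,2]),cv2.minEnclosingCircle(q[:,:2].astype(np.float32)*1000))
E
python3 m.py w2
```

```text
{'clock': 1.275, 'joints': [0.0013, 0.2167, -0.3226, 2.0191, 0.0853, 0.9217, 1.0894], 'tcp_pos': [0.4758, 0.0735, 0.2002], 'orientation': [-0.181, -3.1333, 0.0014], 'contact_force': [0.747, 0.6669, 0.3882], 'moment': [-0.0243, -0.0014, -0.0123], 'grip_width': 0.0852}
toolx [-0.993  0.118  0.002] tooly [ 1.18e-01  9.93e-01 -8.00e-04] toolz [-2.1e-03 -6.0e-04 -1.0e+00]
558 ((478.0123291015625, 73.14292907714844), (13.077178955078125, 24.591068267822266), 82.96085357666016) 0.11457748018868939
skirt top 0.09609612201359016 ((477.9716796875, 72.91470336914062), 24.577045440673828)
```

View pics/w2.png

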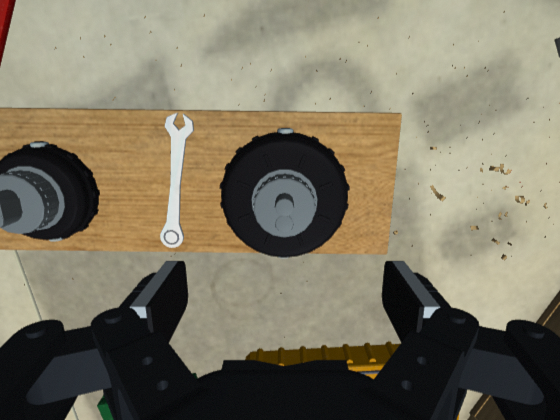

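Request:
play_rows:
  deltas:
    - [60, [-2, 0, 40], [0, 0, 0]]
    - [45, [-2.2, 0, 75], [0, 0, 0]]
    - [40, [-2.2, 0, 95], [0, 0, 0]]
    - [40, [-2.2, 0, 99], [0, 0, 0]]
    - [40, [-2.2, 0, 99], [0, 0, 0]]
    - [40, [-2.2, 0, 99], [0, 0, 0]]
  squeeze: 40

```text
clock: 2.08
tcp_pos: [0.4799, 0.0729, 0.1024]
orientation: [-0.187, -3.136, 0.0]
contact_force: [-0.4, -0.4, -0.4]
grip_width: 0.04
```

```bash
python3 m.py w3
```

```text
{'clock': 2.075, 'joints': [-0.0295, 0.3634, -0.2972, 2.0975, 0.1622, 0.7022, 1.0191], 'tcp_pos': [0.4799, 0.0729, 0.1024], 'orientation': [-0.187, -3.1358, 0.0005], 'contact_force': [-0.3679, -0.4184, -0.3951], 'moment': [-0.0024, 0.0385, 0.0104], 'grip_width': 0.04}
toolx [-9.929e-01  1.187e-01  2.000e-04] tooly [ 1.187e-01  9.929e-01 -3.000e-04] toolz [-2.e-04 -3.e-04 -1.e+00]
481 ((479.7807922363281, 73.32377624511719), (67.12794494628906, 22.4201717376709), 82.86796569824219) 0.12802230853602017
skirt top 0.09610991109152632 ((477.57366943359375, 73.19288635253906), 24.587541580200195)
```

View pics/w3.png

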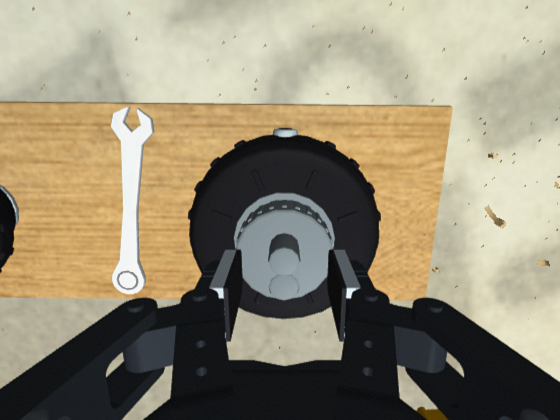

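Request:
play_rows:
  deltas:
    - [40, [2, 0, 2], [0, 0, 0]]
    - [40, [2, 0, 2.5], [0, 0, 0]]
    - [40, [2, 0, 2.5], [0, 0, 0]]

```text
clock: 2.5
tcp_pos: [0.4778, 0.0731, 0.0999]
orientation: [-0.187, -3.136, 0.001]
contact_force: [0.7, 0.0, -0.9]
grip_width: 0.0403
```

Request:
play_rows:
  deltas:
    - [25, [0, 0, 0], [0, 0, 0]]
    - [14, [0, 0, 0], [0, 0, 0]]
    - [5, [0, 0, 0], [0, 0, 0]]
    - [5, [0, 0, 0], [0, 0, 0]]
    - [5, [0, 0, 0], [0, 0, 0]]
    - [5, [0, 0, 0], [0, 0, 0]]
  squeeze: 60

```text
clock: 3.25
tcp_pos: [0.4778, 0.0729, 0.1]
orientation: [-0.187, -3.136, 0.001]
contact_force: [-0.5, -1.4, 2.8]
grip_width: 0.0125
```

```bash
python3 -c "
from h import *
st()"
```

```text
{'clock': 3.25, 'joints': [-0.0312, 0.3644, -0.2966, 2.1037, 0.1642, 0.695, 1.0156], 'tcp_pos': [0.4778, 0.0729, 0.1], 'orientation': [-0.1871, -3.136, 0.0008], 'contact_force': [-0.483, -1.384, 2.8162], 'moment': [-0.4182, 0.1616, -0.0209], 'grip_width': 0.0125}
```

Request:
play_rows:
  deltas:
    - [5, [0, 0, 0], [0, 0, -0.05]]
    - [5, [0, 0, 0], [0, 0, -0.1]]
    - [5, [0, 0, 0], [0, 0, -0.14]]
    - [5, [0, 0, 0], [0, 0, -0.14]]

```text
clock: 3.75
tcp_pos: [0.4781, 0.0733, 0.1001]
orientation: [-0.033, 3.141, -0.0]
contact_force: [-0.2, 0.5, 3.8]
grip_width: 0.012
```

```bash
python3 -c "
from h import *
st()"
```

```text
{'clock': 3.75, 'joints': [-0.0046, 0.3678, -0.3288, 2.1017, 0.1819, 0.698, 1.1391], 'tcp_pos': [0.4781, 0.0733, 0.1001], 'orientation': [-0.0331, 3.141, -0.0], 'contact_force': [-0.2076, 0.4788, 3.7757], 'moment': [0.137, -0.0251, 0.033], 'grip_width': 0.012}
```

Request:
play_rows:
  deltas:
    - [5, [0, 0, -0.2], [0, 0, -0.08]]
    - [5, [0, 0, -0.3], [0, 0, -0.16]]
    - [5, [0, 0, -0.4], [0, 0, -0.24]]
    - [5, [0, 0, -0.4], [0, 0, -0.24]]

```text
clock: 4.25
tcp_pos: [0.4782, 0.0735, 0.1005]
orientation: [-0.407, 3.114, 0.001]
contact_force: [0.5, -0.1, 2.6]
grip_width: 0.012
```

```bash
python3 m.py w4; python3 -c "
import cv2;a=cv2.imread('pics/w4.png');cv2.imwrite('pics/w4c.png',cv2.resize(a[110:350,150:430],None,fx=2,fy=2))"
```

```text
{'clock': 4.25, 'joints': [0.0407, 0.3736, -0.3833, 2.0983, 0.2119, 0.7049, 1.3501], 'tcp_pos': [0.4782, 0.0735, 0.1005], 'orientation': [-0.407, 3.1144, 0.0006], 'contact_force': [0.4677, -0.13, 2.5758], 'moment': [0.1257, 0.0321, 0.0402], 'grip_width': 0.012}
toolx [-9.666e-01 -2.562e-01 -8.000e-04] tooly [-2.562e-01  9.666e-01  2.000e-04] toolz [ 7.e-04  4.e-04 -1.e+00]
422 ((477.9698486328125, 73.61418914794922), (22.502134323120117, 39.58338928222656), 15.034209251403809) 0.12787374281043612
skirt top 0.09632158881407264 ((477.8750915527344, 73.63216400146484), 24.630361557006836)
```

View pics/w4c.png

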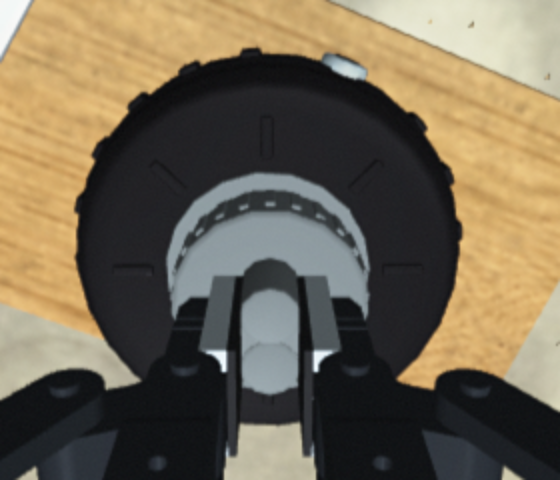

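The gripped bar has stayed in line with the jaws while the drum has turned about 22° in view (eyelet now at 345,65). The moment is negligible, so the cap gives counter-clockwise from above. I'll carry on to 70°.

Request:
play_rows:
  deltas:
    - [5, [0, 0, -0.2], [0, 0, -0.14]]
    - [5, [0, 0, -0.4], [0, 0, -0.28]]
    - [5, [0, 0, -0.6], [0, 0, -0.42]]
    - [5, [0, 0, -0.9], [0, 0, -0.56]]
    - [5, [0, 0, -1.2], [0, 0, -0.7]]
    - [5, [0, 0, -1.4], [0, 0, -0.84]]
    - [5, [0, 0, -1.4], [0, 0, -0.84]]
    - [5, [0, 0, -1.4], [0, 0, -0.84]]

```text
clock: 5.3
tcp_pos: [0.4782, 0.0735, 0.1019]
orientation: [-1.636, 2.681, 0.0]
contact_force: [0.4, 0.3, 2.5]
grip_width: 0.0121
```

```bash
python3 m.py w5
```

```text
{'clock': 5.3, 'joints': [0.1973, 0.4024, -0.5729, 2.0874, 0.3215, 0.7359, 2.0861], 'tcp_pos': [0.4782, 0.0735, 0.1019], 'orientation': [-1.6357, 2.6812, 0.0], 'contact_force': [0.3817, 0.3207, 2.5123], 'moment': [0.0316, -0.0392, -0.0009], 'grip_width': 0.0121}
toolx [-4.568e-01 -8.896e-01 -7.000e-04] tooly [-8.896e-01  4.568e-01 -5.000e-04] toolz [ 8.e-04  4.e-04 -1.e+00]
396 ((478.4593200683594, 73.4608154296875), (23.042205810546875, 39.51680374145508), 61.8276252746582) 0.12809264759286798
skirt top 0.09767535163485927 ((478.1876220703125, 73.28133392333984), 24.62346649169922)
```

Request:
play_rows:
  deltas:
    - [5, [0, 0, -3], [0, 0, 0]]
    - [5, [0, 0, -7], [0, 0, 0]]
    - [5, [0, 0, -12], [0, 0, 0]]
    - [5, [0, 0, -12], [0, 0, 0]]

```text
clock: 5.85
tcp_pos: [0.4784, 0.0735, 0.1143]
orientation: [-1.636, 2.68, -0.001]
contact_force: [0.0, -0.7, -0.4]
grip_width: 0.012
```

Request:
play_rows:
  deltas:
    - [5, [0, 0, -6], [0, 0, 0]]
    - [5, [0, 0, -14], [0, 0, 0]]
    - [5, [0, 0, -24], [0, 0, 0]]
    - [5, [0, 0, -36], [0, 0, 0]]
    - [5, [0, 0, -46], [0, 0, 0]]
    - [5, [0, 0, -50], [0, 0, 0]]
    - [5, [0, 0, -50], [0, 0, 0]]
    - [5, [0, 0, -50], [0, 0, 0]]

```text
clock: 6.85
tcp_pos: [0.478, 0.0733, 0.164]
orientation: [-1.636, 2.681, -0.0]
contact_force: [0.9, -0.2, -1.3]
grip_width: 0.0125
```

Run:
```python
from h import *
st()
a=shot("side","d6");c=shot("wrist","w6");b=shot("scene","s6")
cv2.imwrite("pics/m6.png",np.vstack([np.hstack([cv2.resize(a[0][130:280,190:390],(400,300)),cv2.resize(c[0],(400,300))]),np.hstack([cv2.resize(b[0][130:280,180:380],(400,300)),np.zeros((300,400,3),np.uint8)])])[:,:,::-1])
for n,x in(("side",a),("scene",b)):
    P=cloud(*x[1:]);z=P[...,2];m=(np.hypot(P[...,0]-.478,P[...,1]-.073)<.06)&(z>.05)&(z<.2)
    print(n,np.histogram(z[m],np.arange(.05,.2,.005)))
st()
```

```text
{'clock': 6.85, 'joints': [0.2466, 0.308, -0.6167, 2.0373, 0.2327, 0.8632, 2.1666], 'tcp_pos': [0.478, 0.0733, 0.164], 'orientation': [-1.6365, 2.681, -0.0001], 'contact_force': [0.8806, -0.1773, -1.328], 'moment': [-0.0319, -0.0583, -0.0391], 'grip_width': 0.0125}
side (array([ 94, 147, 110, 141, 719, 136,  25,  82,  35,   6,   0,   0,   0,
         0,   0,   0,   0,   1,  48,  44,  57, 140,  20,  31,  40,  58,
        42,  49,  51,  49]), array([0.05 , 0.055, 0.06 , 0.065, 0.07 , 0.075, 0.08 , 0.085, 0.09 ,
       0.095, 0.1  , 0.105, 0.11 , 0.115, 0.12 , 0.125, 0.13 , 0.135,
       0.14 , 0.145, 0.15 , 0.155, 0.16 , 0.165, 0.17 , 0.175, 0.18 ,
       0.185, 0.19 , 0.195, 0.2  ]))
scene (array([ 109,  203,  143,  191, 1340,  389,   33,  136,   50,   35,    0,
          0,    0,    0,    0,    0,    0,    6,   48,   60,   71,  257,
         40,   21,   43,   46,   45,   45,   35,   28]), array([0.05 , 0.055, 0.06 , 0.065, 0.07 , 0.075, 0.08 , 0.085, 0.09 ,
       0.095, 0.1  , 0.105, 0.11 , 0.115, 0.12 , 0.125, 0.13 , 0.135,
       0.14 , 0.145, 0.15 , 0.155, 0.16 , 0.165, 0.17 , 0.175, 0.18 ,
       0.185, 0.19 , 0.195, 0.2  ]))
{'clock': 7.0, 'joints': [0.2465, 0.3081, -0.6167, 2.0372, 0.2328, 0.8633, 2.1667], 'tcp_pos': [0.478, 0.0734, 0.164], 'orientation': [-1.6367, 2.6808, -0.0001], 'contact_force': [-0.0385, -0.764, -1.2987], 'moment': [-0.0255, 0.036, -0.0093], 'grip_width': 0.0124}
```

View pics/m6.png

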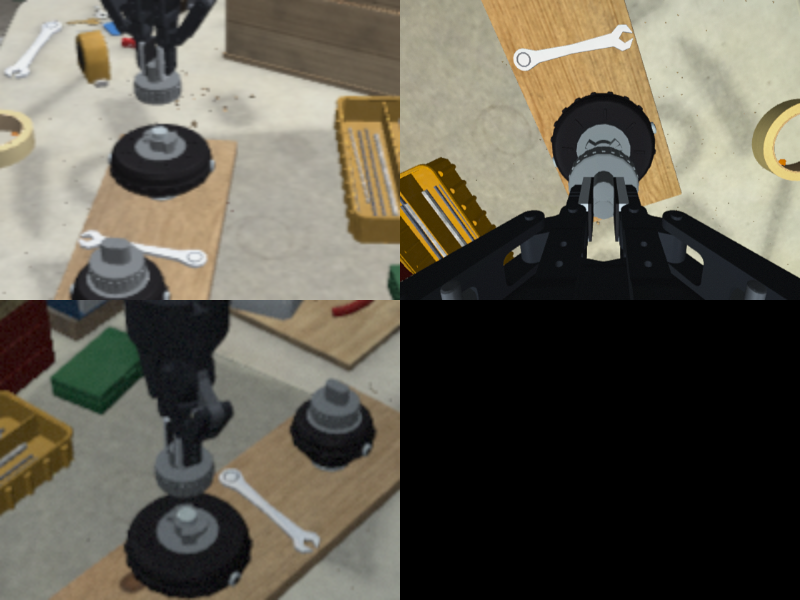

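The side and scene views show the cap hanging level in the jaws, about 45 mm above the bare hub. The narrow head's cap is still on.

```bash
python3 -c "
from h import *
print(r.hand_in());st()"
```

```text
the job is handed in; nothing more can be done
None
the job is handed in; nothing more can be done
```

The wider head's cap is off. The gripper is holding it level and still, straight above its own head, and the job is handed in.

- **Which way it unscrews:** I tried counter-clockwise (seen from above) first and it gave at once. The moment about the cap's axis stayed below about 0.05 Nm, so this head has a normal right-hand thread. I turned it 69.6°, letting it rise about 1.6 mm, then lifted it straight up 62 mm.
- **Last checks:** The cap's rim was at a height of about 0.14 m, and the bare hub and spring top out at about 0.095–0.10 m, so roughly 40 mm of clearance. The side force was under 1 N, the vertical force was about −1.3 N (roughly the cap's weight), and the pose was steady. The robot's clock read 7.0 s.
- **Narrower head:** I never touched it, and the pictures show its cap still on.
- **Small disagreement:** The finger opening on the bar read 12–12.5 mm against the 14 mm stated. The grip did not slip.

My state reading after the hand-in was refused, so I have no numbers from the final second.

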